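# Zero the sample feeder and index a bottle to the reader

### The arm

A 7-joint arm with a two-finger parallel gripper is mounted at the origin on the work surface; the furniture and walls round the work are solid. World frame = base frame: x ahead of the robot, y to its left, z up, the work surface at z = 0. Lengths are in m, angles in rad, forces in N, time in s.
With the tool pointing down it reaches from about 0.425 to 0.875 m from the base axis. Payload 4.7 kg.
Tool frame: the origin (TCP) lies at the very end of the fingers, on their centre line; the grasp point (between the pads) lies 19 mm behind it; z points along the fingers, y is the line along which they close (so a half turn about z gives the same grasp; the last joint's range is limited). The gripper opens to 87 mm and grips with 3 to 60 N. Pads are 19 mm wide; open, the fingers measure 117 mm over their backs; the gripper's body (75 mm by 190 mm) begins 51 mm behind the grasp point.
Start: joints at [-1.245, 0.321, -0.07, 1.45, 0.023, 1.371, -0.057], TCP at [0.199, 0.619, 0.223] pointing down, gripper open.
Joint ranges: [-2.86, 2.86], [-0.3, 2.09], [-1.38, 1.24], [0.06, 2.45], [-1.56, 4.7], [0.09, 2.05], [-2.69, 2.69]. Speed limits (rad/s): [2.57, 2.57, 3.14, 3.14, 3.14, 3.14, 3.14].

### API

Orientations are given as a unit quaternion [w, x, y, z].
In Python, from cell import r, eyes, order gives the robot as it stands.
- The arm moves only by the tool carry_out, never from a script. Its argument "plan" is a list of rows, each an object with "jaw": the opening, from 0 (shut) to 1 (fully open); "translation": the shift along the tool's x, y, z in mm, a list of three; "rotation": the turn, a rotation vector about the tool's x, y, z in rad, a list of three. In form: [{"jaw": jaw, "translation": [tx, ty, tz], "rotation": [wx, wy, wz]}, ...]. A call has 1 to 8 rows; each row is the pose to reach, as a shift and turn from the pose commanded when the call began, along the tool's axes at that moment; what a row does not reach only later rows make up. A row lasts 1/10 s, in which the tool goes at most 50 mm and 8.59 degrees, less where a joint would pass 70% of its speed; a pose out of reach is approached as far as the arm can. A call with a gripper value outside its range is refused whole. The fingers move at their own pace and stop on an object; the grip force is fixed at half the most. Time passes only in rows, so rows that repeat a pose let the fingers close. It gives the time, the measured TCP pose, the force, the opening and the grip force at its end, in the units of the state.
- r.get_state(): the state, without advancing time (a new reading comes with each control period).
- eyes.snapshot(name): name is "scene" or "top" or "wrist"; returns the picture (400x640x3 uint8, red, green, blue); there is no depth.
- eyes.get_calibration(name): a dict with "vertical_fov" (degrees; the focal length in pixels is half the picture's height over the tangent of half this angle, whatever the lens; pixels are square), "cx", "cy" (the principal point, pixels), "origin" and "attitude" of the camera in the world; the wrist camera has in their place "tool_from_camera" (4x4, takes a point from camera to tool coordinates, whose origin is the TCP and whose axes are the flange's). Camera axes: x right, y down, z forward; pixel columns grow to the right and rows downward; lengths in m; the calibration is good to about 2 mm. A picture is of the moment at which its call begins: read the wrist's pose just before it. get_calibration takes no time and is no camera call.
- order.hand_in(): hands the job in; it is judged then, once.
The state is a dict: "clock": time; "q": joint angles; "qd": joint speeds; "tau": joint torques, N m; "eef_pos": TCP position; "tool_rot": TCP orientation; "contact_force": force on the tool from outside, world axes, zero at the start; "ft_torque": the same for the moment, N m; "grip_width": finger opening in m; "gripper_force": force on a finger pad.
Only numpy, scipy, OpenCV 4.12 (cv2) and the standard library are available. Lean on these libraries where they do the work, as an engineer would, in place of code of your own. Each camera call takes 0.05 s, during which the arm holds its last target. There are 200 camera calls.

### The job

Zero the sample feeder: push the release pin from the instrument tray straight into the small hole in the feeder's front to trip the hidden latch, keep it in until the carriage has run fully home, and lay the pin back in the tray. Then stand the larger of the two small bottles in the carriage's nest and bring it to the reader by pressing the feed lever down exactly three full strokes, letting it come all the way up after each. Leave the bottle standing there and the smaller bottle where it is.

Things in the scene. Friction and masses are not known exactly. Their poses are not given: they have to be found in the camera images.
- feeder: Sample feeder, fixed: base 160 x 240 x 8 mm (x -58 to +102, y +-120 mm); white cover at the front (x -54 to +2, y +-113 mm, 54 mm high); behind it a carriage with a nest; a 48 mm high grey reader (x 72 to 101 mm) behind the carriage at step 3. Origin on the worktop. +x points from front (hole side) to back, +y to the carriage's home end, -y to the lever, z up.
- release_hole (a point): Centre of the round access hole, 14 mm across, in the front face of the white cover, 39 mm above the worktop; axes as the feeder's: the pin goes in along +x. The latch plate stands 11.5 mm behind the face; pushed 10 mm in to its stop (pin tip 21 mm past the face, 5 to 10 N) it frees the carriage, which springs home in about 1 s. Let go sooner, the ratchet catches it at a step.
- pin_handle (a point): Centre of the release pin's square handle, 12 x 12 mm and 60 mm long, lying in the tray. Pin 150 mm long, 40 g; its axis is this point's x, pointing to the thin end; the round shaft (6 mm across, 90 mm long) begins 30 mm from this point and ends 120 mm from it.
- pin_tip (a point): Free end of the pin's thin shaft, on the pin's axis; same axes as the handle.
- tray: Shallow moulded instrument tray, fixed, 285 mm (x) x 125 mm (y), rim 26 mm high, floor 2 mm thick, clear inside 264 x 108 mm. Origin: centre of the underside. A mouth mirror (handle 8 mm) lies in it at about y = +40 mm.
- nest (a point): Centre of the nest's floor on the carriage, 21 mm above the worktop: a square aluminium cup, 44 mm clear inside, walls 5 mm thick and 22 mm high above this floor. It moves with the carriage.
- carriage (a joint): Travel of the carriage from home, in m: 0 is home (the +y end), it grows towards the lever (-y). The ratchet steps are 0.022 m apart: step 3 is 0.066, where the reader is. At the start it stands at step 4 (0.088), one past the reader. A spring of 2 to 3 N pulls it home, the ratchet holds it.
- lever_pad (a point): Centre of the top of the feed lever's black thumb pad, 30 mm (feeder x) by 40 mm, at the feeder's -y end. The lever turns about the feeder's x; this point lies 78 mm along -y from the hinge and at rest 34 mm above it (100 mm above the worktop). Pressed from above, it goes down in an arc to about 50 mm above the worktop at the stop.
- lever (a joint): Feed lever angle, rad: 0 is up (rest), 0.6 the bottom stop. A stroke must pass about 0.5 to click one step on, and come back under 0.05 before the next; its spring brings it up by itself (about 3 N at the pad at rest, 6 to 10 N at the stop). One full stroke moves the carriage one step.
- bottle_mid (a point): The larger small bottle (white with a ribbed cap), 85 mm tall, 60 g: body 36 mm across up to about 50 mm height, cap 24 mm across from 66 mm up. This point is on its axis, 42 mm above its foot; z is its axis.
- small_bottle_mid (a point): The smaller bottle (amber glass look), 75 mm tall, 32 mm across: to be left alone. This point is on its axis, 37 mm above its foot.
Mind the look-alikes: they are no part of the job. What is shaped like the part that bears bottle_mid but blue or green is not meant. What is shaped like the part that bears pin_handle but blue is not meant.

How it is judged:
By the outcome, as a careful person would: the job done as asked, in the order asked, and still so for the second after the job is handed in, with the robot touching nothing.
It also fails if it takes over 72 s, if anything falls off the work surface, if the arm or the gripper's body presses on something with over 40 N, if the wrist force passes 120 N, or if a joint passes its speed limit or range.

## Working session

There is one attempt and no reset: what is moved stays moved. The work goes in short steps, Python scripts to look and compute and a tool call to move; the robot and the scene stay as the last step left them, time stands still between calls to the robot, and variables do not carry over. Pictures are saved under pics/ and viewed, at most 13 in all, crops included, and the job is handed in when it is done.

Besides the shell and the picture viewer there is one more tool, called as a command line: name --argument value ..., lists and objects as JSON in quotes. carry_out: Moves the arm, as the interface text tells. Its arguments: {"type":"object","properties":{"plan":{"type":"array"}},"required":["plan"]}

```bash
mkdir -p pics; ls
python3 - <<'E'
from cell import r, eyes, order
import cv2
print(r.get_state())
for n in ("scene","top","wrist"):
    print(n,eyes.get_calibration(n))
    if n!="wrist": cv2.imwrite(f"pics/{n}0.png",cv2.cvtColor(eyes.snapshot(n),cv2.COLOR_RGB2BGR))
E
```

```text
pics
{'clock': 0.0, 'q': array([-1.2448683 ,  0.321814  , -0.07006204,  1.4516769 ,  0.02259765,
        1.37076292, -0.05691745]), 'qd': array([ 1.90630321e-04, -3.52233485e-04,  2.86541416e-04,  4.46560055e-04,
        1.70570434e-04, -4.71236175e-04,  6.16872703e-05]), 'tau': array([-2.90119442e-04, -4.91284347e+01, -4.04043691e-01, -3.12538755e+01,
       -6.39964803e-02,  4.37302503e-02,  1.81562882e-04]), 'eef_pos': array([0.19931265, 0.61811754, 0.2214662 ]), 'tool_rot': array([-9.51042803e-05,  1.55287392e-01,  9.87868892e-01, -9.32499828e-04]), 'contact_force': array([-0.71422462,  0.30362548, -0.25385292]), 'ft_torque': array([ 0.01547874,  0.01642919, -0.02406395]), 'gripper_force': 0.0, 'grip_width': 0.08746733245294325}
scene {'vertical_fov': 56.962711309067174, 'cx': 321.34436733692684, 'cy': 204.7026158537677, 'origin': array([-0.00944987, -0.63030241,  0.74447135]), 'attitude': array([-0.40343129,  0.85222293, -0.30016458,  0.14443162])}
top {'vertical_fov': 56.72669807497793, 'cx': 324.074044964055, 'cy': 195.3555000887681, 'origin': array([ 0.44764641, -0.00833019,  0.99089715]), 'attitude': array([ 0.03114429, -0.69981882,  0.71275051, -0.03564221])}
wrist {'vertical_fov': 71.5904926287645, 'cx': 313.56595026109835, 'cy': 198.5478765144023, 'tool_from_camera': array([[-2.85539621e-04, -9.61127440e-01, -2.76104984e-01,
         7.49291665e-02],
       [ 9.99999726e-01, -4.63180991e-04,  5.78172893e-04,
         8.38868562e-04],
       [-6.83584412e-04, -2.76104743e-01,  9.61127309e-01,
        -1.62252763e-01],
       [ 0.00000000e+00,  0.00000000e+00,  0.00000000e+00,
         1.00000000e+00]])}
```

View pics/top0.png

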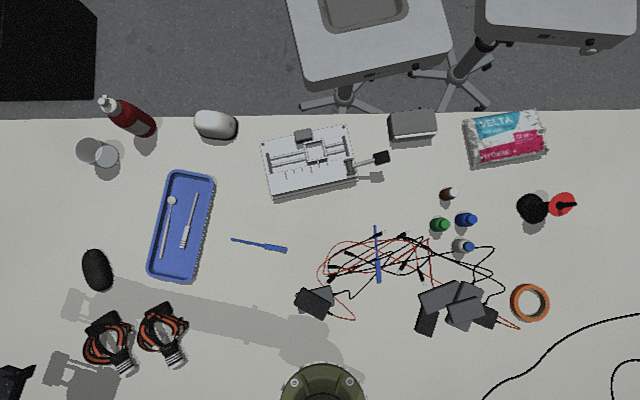

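View pics/scene0.png

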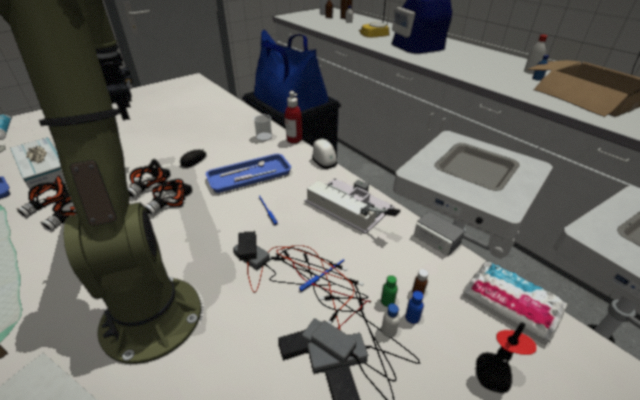

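The top view shows the tray at (180,225), the pin candidate in it at (188,222), the mirror at (167,225) and the feeder at (310,160). There is a blue look-alike tool at (260,244). Bottle candidates are amber (449,193), blue (466,219), green (440,224) and white (463,246). I'll enlarge this to confirm.

```bash
cat > h.py <<'E'
from cell import r, eyes, order
import cv2, numpy as np
from scipy.spatial.transform import Rotation as R
def rot(q): return R.from_quat(q,scalar_first=True)
def snap(n):
    s=r.get_state(); im=cv2.cvtColor(eyes.snapshot(n),cv2.COLOR_RGB2BGR); return s,im
def cam(n,s=None):
    c=eyes.get_calibration(n); f=200/np.tan(np.radians(c['vertical_fov']/2))
    if n=='wrist':
        T=c['tool_from_camera']; Rt=rot(s['tool_rot']).as_matrix()
        M=Rt@T[:3,:3]; o=s['eef_pos']+Rt@T[:3,3]
    else: M=rot(c['attitude']).as_matrix(); o=c['origin']
    return f,c['cx'],c['cy'],M,o
def px2w(n,uv,z,s=None):
    f,cx,cy,M,o=cam(n,s); d=M@np.array([(uv[0]-cx)/f,(uv[1]-cy)/f,1]); return o+d*(z-o[2])/d[2]
def w2px(n,p,s=None):
    f,cx,cy,M,o=cam(n,s); v=M.T@(np.array(p)-o); return np.array([cx+f*v[0]/v[2],cy+f*v[1]/v[2]])
def delta(p,M):
    "world target TCP p, rotation matrix M (cols tool axes) -> row translation mm, rotvec"
    s=r.get_state(); A=rot(s['tool_rot']).as_matrix()
    return np.round(A.T@(np.array(p)-s['eef_pos'])*1000,1), np.round(R.from_matrix(A.T@M).as_rotvec(),4)
E
python3 - <<'E'
from h import *
im=cv2.imread('pics/top0.png')
a=cv2.resize(im[160:290,140:215],None,fx=4,fy=4,interpolation=cv2.INTER_CUBIC)
b=cv2.resize(im[180:265,425:490],None,fx=4,fy=4,interpolation=cv2.INTER_CUBIC)
c=cv2.resize(im[115:205,255:395],None,fx=3,fy=3,interpolation=cv2.INTER_CUBIC)[:260]
o=np.zeros((600,720,3),np.uint8); o[:520,:300]=a; o[:340,300:560]=b; o[340:600,300:720]=c
cv2.imwrite('pics/c1.png',o)
print(rot(r.get_state()['tool_rot']).as_matrix().round(3))
E
```

```text
[[-0.952  0.307 -0.   ]
 [ 0.307  0.952 -0.002]
 [-0.    -0.002 -1.   ]]
```

View pics/c1.png

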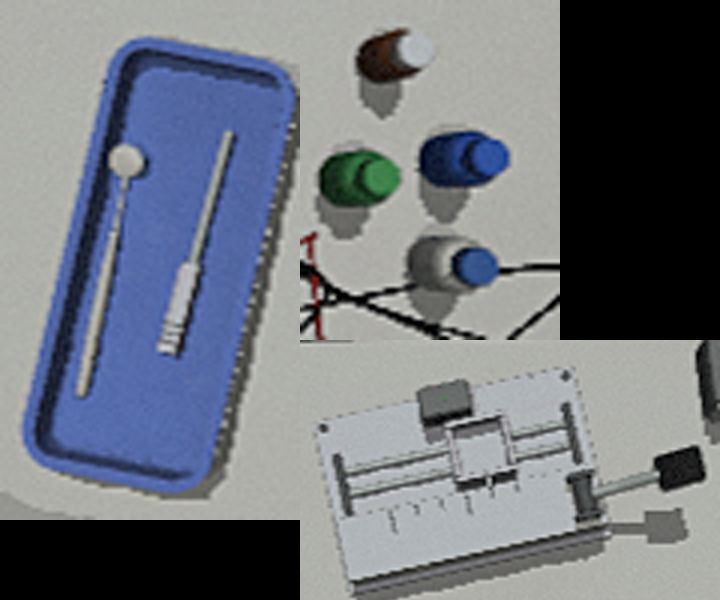

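The enlarged crop settles both objects:
- **Bottle:** the white body with the ribbed blue cap at (469,247) is the larger bottle. The blue and green ones of the same shape are decoys, and the amber one at (449,193) stays where it is.
- **Pin:** the silver pin in the tray has its handle end at about (182,247) and its tip at (197,193). The blue tool on the table is a decoy.

Run:
```python
from h import *
t=lambda u,z:px2w('top',u,z)[:2].round(4)
print('tip',t((197,193.2),.008),'hf',t((187,225.7),.008),'hend',t((182,247.5),.008))
print('bottle cap',t((468.75,246.75),.085))
A=lambda x,y:(255+(x-300)/3,115+(y-340)/3)
print('base corners BL,BR',t(A(318,425),.008),t(A(575,368),.008))
print('cover front L,R',t(A(352,580),.054),t(A(605,530),.054))
print('nest',t(A(482,447),.043),'pad',t(A(680,467),.1))
a=np.radians(15);
s=r.get_state()
y=np.array([.27,.963,0]);y/=np.linalg.norm(y);z=np.array([0,0,-1]);x=np.cross(y,z)
print(delta((.40,.365,.22),np.c_[x,y,z]),x)
```

```text
tip [0.5526 0.3226] hf [0.4668 0.3478] hend [0.41   0.3599]
bottle cap [ 0.4017 -0.364 ]
base corners BL,BR [0.6848 0.1521] [ 0.7333 -0.0804]
cover front L,R [0.5397 0.1162] [ 0.5785 -0.0991]
nest [0.6545 0.0045] pad [ 0.6227 -0.1571]
(array([-268.7, -179.4,    1.9]), array([-0.0018,  0.    , -0.0385])) [-0.9628705   0.26996369  0.        ]
```

carry_out --plan '[{"jaw": 0.35,"translation": [-50,-30,0],"rotation": [0,0,-0.005]},{"jaw": 0.35,"translation": [-300,-180,0],"rotation": [0,0,-0.0385]},{"jaw": 0.35,"translation": [-300,-180,0],"rotation": [0,0,-0.0385]},{"jaw": 0.35,"translation": [-300,-180,0],"rotation": [0,0,-0.0385]},{"jaw": 0.35,"translation": [-300,-180,0],"rotation": [0,0,-0.0385]},{"jaw": 0.35,"translation": [-300,-180,0],"rotation": [0,0,-0.0385]},{"jaw": 0.35,"translation": [-300,-180,0],"rotation": [0,0,-0.0385]},{"jaw": 0.35,"translation": [-300,-180,0],"rotation": [0,0,-0.0385]}]'

```text
clock: 0.9
eef_pos: [0.4358, 0.3472, 0.2225]
tool_rot: [0.002, 0.143, 0.99, -0.002]
contact_force: [0.7, 0.4, -0.8]
grip_width: 0.0335
gripper_force: 0.0
```

Run:
```python
from h import *
import pickle
s,im=snap('wrist'); pickle.dump(s,open('s1.pkl','wb')); cv2.imwrite('pics/w1.png',im)
print(s['clock'],s['eef_pos'],s['qd'].round(3),s['grip_width'])
```

```text
0.9 [0.43584563 0.34719879 0.22251642] [-0.056  0.01  -0.097 -0.006 -0.068 -0.003 -0.063] 0.0334737032603785
```

View pics/w1.png

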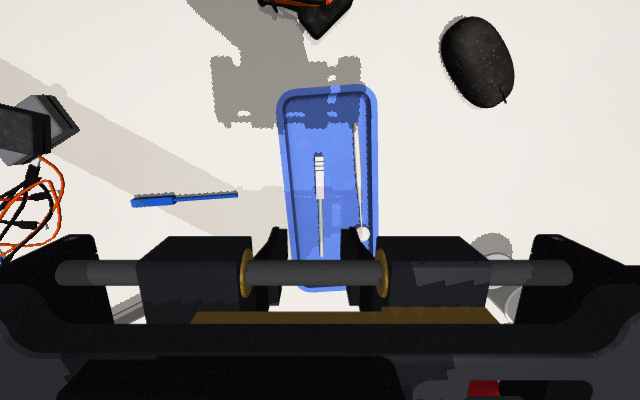

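The wrist view shows the pin handle from (319,155) to (320,199) and its tip at (321,256). The mirror is to the right, at (358,180), clear of the fingers.

Run:
```python
from h import *
import pickle
s=pickle.load(open('s1.pkl','rb')); im=cv2.imread('pics/w1.png')
w=lambda u,z:px2w('wrist',u,z,s)[:2].round(4)
for n,u,z in (('hend',(319,155),.014),('hf',(320,199),.014),('tip',(321,256),.009)): print(n,w(u,z))
# bright pixels within tray -> subpixel axis
g=cv2.inRange(im[140:262,300:335],(190,190,190),(255,255,255)); ys,xs=np.nonzero(g)
print(np.polyfit(ys+140,xs+300,1), ys.min()+140, ys.max()+140)
for z in (.0,):
  print([w(u,.026) for u in ((283,91),(374,93),(376,287))])
h=np.array(w((319.5,177),.014));
```

```text
hend [0.4112 0.3625]
hf [0.4702 0.3469]
tip [0.5578 0.3234]
[3.00085500e-02 3.13965252e+02] 157 256
[array([0.3233, 0.3424]), array([0.3567, 0.4474]), array([0.621 , 0.3897])]
```

carry_out --plan '[{"jaw": 0.35,"translation": [0,0,0],"rotation": [0,0,0]},{"jaw": 0.35,"translation": [0,0,0],"rotation": [0,0,0]}]'

```text
clock: 1.15
eef_pos: [0.4284, 0.3568, 0.2223]
tool_rot: [-0.0, 0.135, 0.991, 0.0]
contact_force: [0.3, -0.0, -1.3]
grip_width: 0.0307
gripper_force: 0.0
```

Run:
```python
from h import *
d=np.array([.966,-.2577,0]); d/=np.linalg.norm(d); z=np.array([0,0,-1]);y=np.array([-d[1],d[0],0])
M=np.c_[-d,y,z]
print(delta((.440,.3545,.0045),M),r.get_state()['eef_pos'])
```

```text
(array([-12. ,   0.9, 217.8]), array([-0.    , -0.0008, -0.0098])) [0.42837059 0.35677161 0.22226257]
```

Run:
```python
from h import *
s,im=snap('wrist'); print(s['eef_pos'],np.abs(s['qd']).max())
g=cv2.inRange(im[120:270,295:345],(190,190,190),(255,255,255))
n,l,st,c=cv2.connectedComponentsWithStats(g); i=1+st[1:,4].argmax(); ys,xs=np.nonzero(l==i); xs=xs+295; ys=ys+120
p=np.polyfit(ys,xs,1); print(p,ys.min(),ys.max(),st[i])
wd=np.bincount(ys-ys.min()); print(wd)
for v in (ys.min()-.5,ys.min()+43,ys.max()+.5): print(v,px2w('wrist',(np.polyval(p,v),v),.012,s)[:2].round(4))
cv2.imwrite('pics/w2.png',im)
```

```text
[0.42837059 0.35677161 0.22226257] 0.009004243174283066
[1.44164247e-02 3.10862788e+02] 179 236 [ 15  59   8  58 243]
[8 8 8 8 8 8 8 8 8 8 8 8 8 8 7 7 8 8 8 8 8 8 7 7 7 7 7 4 1 1 1 1 1 1 1 1 1
 1 1 1 1 1 1 1 1 1 1 1 1 1 1 1 1 1 1 1 1 1]
178.5 [0.4319 0.3567]
222 [0.4933 0.3406]
236.5 [0.515  0.3349]
```

carry_out --plan '[{"jaw": 0.35,"translation": [-6,0.5,45],"rotation": [0,0,-0.01]},{"jaw": 0.35,"translation": [-12,1,90],"rotation": [0,0,-0.01]},{"jaw": 0.35,"translation": [-12,1,135],"rotation": [0,0,-0.01]},{"jaw": 0.35,"translation": [-12,1,165],"rotation": [0,0,-0.01]},{"jaw": 0.35,"translation": [-12,1,188],"rotation": [0,0,-0.01]},{"jaw": 0.35,"translation": [-12,1,204],"rotation": [0,0,-0.01]},{"jaw": 0.35,"translation": [-12,1,212],"rotation": [0,0,-0.01]},{"jaw": 0.35,"translation": [-12,1,217],"rotation": [0,0,-0.01]}]'

```text
clock: 2.0
eef_pos: [0.4407, 0.3538, 0.005]
tool_rot: [-0.0, 0.13, 0.991, -0.0]
contact_force: [-0.4, 0.5, 0.1]
grip_width: 0.0307
gripper_force: 0.0
```

carry_out --plan '[{"jaw": 0.35,"translation": [0,0,0],"rotation": [0,0,0]},{"jaw": 0.0,"translation": [0,0,0],"rotation": [0,0,0]},{"jaw": 0.0,"translation": [0,0,0],"rotation": [0,0,0]},{"jaw": 0.0,"translation": [0,0,0],"rotation": [0,0,0]},{"jaw": 0.0,"translation": [0,0,0],"rotation": [0,0,0]}]'

```text
clock: 2.5
eef_pos: [0.442, 0.3534, 0.0063]
tool_rot: [0.0, 0.131, 0.991, 0.001]
contact_force: [-0.2, -1.4, 2.1]
grip_width: 0.0117
gripper_force: 30.0
```

```bash
cat >> h.py <<'E'
def Mf(xf,th=0):
    "tool -x along xf, tilted forward by th"
    f=np.array([xf[0],xf[1],0.]);f/=np.linalg.norm(f);u=np.array([0,0,1.])
    z=np.sin(th)*f-np.cos(th)*u; x=-(np.cos(th)*f+np.sin(th)*u); return np.c_[x,np.cross(z,x),z]
E
python3 - <<'E'
from h import *
print(delta((.4706,-.0096,.174),Mf((.982,.191),np.radians(40))))
E
```

```text
(array([-122.2, -342.8, -168. ]), array([-0.158, -0.685, -0.437]))
```

carry_out --plan '[{"jaw": 0,"translation": [0,0,-45],"rotation": [0,0,0]},{"jaw": 0,"translation": [0,-15,-90],"rotation": [-0.02,-0.08,-0.05]},{"jaw": 0,"translation": [-20,-55,-115],"rotation": [-0.05,-0.2,-0.13]},{"jaw": 0,"translation": [-40,-98,-125],"rotation": [-0.075,-0.32,-0.2]},{"jaw": 0,"translation": [-55,-143,-135],"rotation": [-0.1,-0.44,-0.28]},{"jaw": 0,"translation": [-70,-188,-145],"rotation": [-0.13,-0.56,-0.36]},{"jaw": 0,"translation": [-85,-233,-155],"rotation": [-0.158,-0.685,-0.437]},{"jaw": 0,"translation": [-100,-277,-160],"rotation": [-0.158,-0.685,-0.437]}]'

```text
clock: 3.3
eef_pos: [0.473, 0.1708, 0.1308]
tool_rot: [0.274, -0.053, 0.96, 0.035]
contact_force: [0.3, 0.2, 0.1]
grip_width: 0.0113
gripper_force: 30.0
```

Run:
```python
from h import *
print(delta((.4706,-.0096,.174),Mf((.982,.191),np.radians(40))), r.get_state()['eef_pos'],r.get_state()['grip_width'])
```

```text
(array([  -6. , -177. ,  -55.2]), array([-0.0109, -0.139 , -0.0802])) [0.47297692 0.17077793 0.13080148] 0.011314846868259124
```

carry_out --plan '[{"jaw": 0,"translation": [-3,-45,-15],"rotation": [0,-0.04,-0.02]},{"jaw": 0,"translation": [-4,-85,-25],"rotation": [0,-0.06,-0.03]},{"jaw": 0,"translation": [-4,-100,-30],"rotation": [0,-0.06,-0.03]},{"jaw": 0,"translation": [-4,-100,-30],"rotation": [0,-0.06,-0.03]}]'

```text
clock: 3.7
eef_pos: [0.4919, 0.0787, 0.1099]
tool_rot: [0.278, -0.066, 0.958, 0.03]
contact_force: [0.2, 0.2, -0.3]
grip_width: 0.0118
gripper_force: 30.0
```

Run:
```python
from h import *
import pickle
print(delta((.4706,-.0096,.174),Mf((.982,.191),np.radians(40))), r.get_state()['eef_pos'],r.get_state()['qd'])
s,im=snap('wrist'); pickle.dump(s,open('s3.pkl','wb')); cv2.imwrite('pics/w3.png',im)
```

```text
(array([ -6.8, -83. , -73.6]), array([-0.0123, -0.1311, -0.051 ])) [0.49189723 0.07866132 0.10994753] [ 1.76197507e+00 -6.92568434e-04 -1.13225946e+00  4.22802897e-02
 -1.50527308e+00  3.32663107e-02  1.78602218e+00]
```

View pics/w3.png

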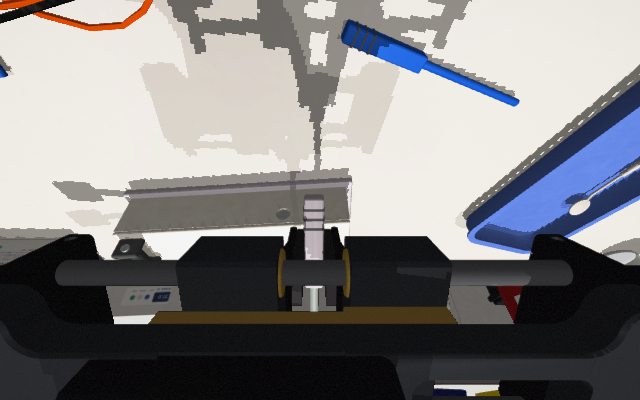

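The hole is visible at (284,214) in the white cover's front face. The arm was still moving, so I'll let it settle and take another picture.

carry_out --plan '[{"jaw": 0,"translation": [0,0,-20],"rotation": [0,0,0]},{"jaw": 0,"translation": [0,0,-30],"rotation": [0,0,0]},{"jaw": 0,"translation": [0,0,-30],"rotation": [0,0,0]},{"jaw": 0,"translation": [0,0,-30],"rotation": [0,0,0]}]'

```text
clock: 4.15
eef_pos: [0.4924, 0.0814, 0.1254]
tool_rot: [0.274, -0.068, 0.959, 0.03]
contact_force: [-0.5, 1.0, -0.5]
grip_width: 0.0116
gripper_force: 30.0
```

Run:
```python
from h import *
import pickle
print(r.get_state()['eef_pos'],r.get_state()['qd'].round(3))
s,im=snap('wrist'); pickle.dump(s,open('s4.pkl','wb')); 
xf=np.array([.982,.191,0])
print(w2px('wrist',(.557,.0072,.039),s))
cv2.imwrite('pics/w4.png',im)
c=cv2.resize(im[90:240,100:500],None,fx=2,fy=2,interpolation=cv2.INTER_CUBIC)
cv2.imwrite('pics/w4c.png',c)
```

```text
[0.49237467 0.08137093 0.12535448] [ 0.064  0.004 -0.052  0.014 -0.014 -0.001  0.009]
[226.74024149 198.52178504]
```

View pics/w4c.png

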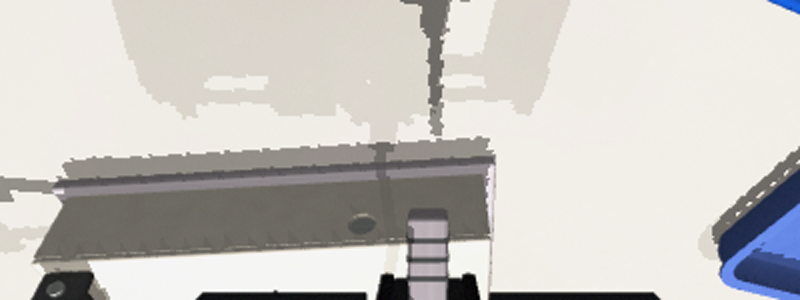

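Run:
```python
from h import *
import pickle
s=pickle.load(open('s4.pkl','rb'))
A=lambda x,y:(100+x/2-.25,90+y/2-.25)
L=px2w('wrist',A(35,263),.054,s); Rr=px2w('wrist',A(490,237),.054,s)
print('top edge',L,Rr,np.linalg.norm(L-Rr))
b1=px2w('wrist',A(57,183),.0,s);b2=px2w('wrist',A(494,157),0,s);print('base edge z0',b1,b2,np.linalg.norm(b1-b2))
y=(Rr-L);y/=np.linalg.norm(y);xf=np.array([y[1],-y[0],0]);print('yf',y,'xf',xf)
y2=(b2-b1);y2/=np.linalg.norm(y2);print(y2)
# hole: ray meets face plane through L/R
f,cx,cy,M,o=cam('wrist',s);u=A(362,223);d=M@np.array([(u[0]-cx)/f,(u[1]-cy)/f,1])
for P in (L,(b1+b2)/2+.004*xf):
    k=xf@(P-o)/(xf@d);h=o+k*d;print('hole',h,'y from mid',y@(h-(L+Rr)/2))
print('hole at z=.039',px2w('wrist',u,.039,s))
```

```text
top edge [ 0.58638563 -0.09631774  0.054     ] [0.54015375 0.1203697  0.054     ] 0.22156450607429268
base edge z0 [ 0.58619532 -0.10765499  0.        ] [ 5.36806968e-01  1.27186163e-01 -2.77555756e-17] 0.23997828605734786
yf [-0.20866105  0.97798802  0.        ] xf [0.97798802 0.20866105 0.        ]
[-2.05803434e-01  9.78593351e-01 -1.15658696e-16]
hole [0.55307962 0.05978652 0.040328  ] y from mid 0.04883550455797651
hole [0.55491477 0.05980556 0.03871587] y from mid 0.048471202781317765
hole at z=.039 [0.55459134 0.0598022  0.039     ]
```

```bash
cat >> h.py <<'E'
xf=np.array([.9783,.2075,0]);xf/=np.linalg.norm(xf);yf=np.array([-xf[1],xf[0],0]);H=np.array([.5545,.0598,.039])
E
python3 - <<'E'
from h import *
s=r.get_state();print(s['eef_pos'])
T=H-xf*.1385;T[2]=.0365
print(T,delta(T+[0,0,.06],Mf(xf)),delta(T,Mf(xf)))
E
```

```text
[0.49212367 0.08087007 0.12491849]
[0.41901406 0.03106308 0.0365    ] (array([ 82.2, -39.1, -18.6]), array([ 0.0029,  0.557 , -0.0661])) (array([113.9, -40.4,  32.3]), array([ 0.0029,  0.557 , -0.0661]))
```

carry_out --plan '[{"jaw": 0,"translation": [35,-15,-8],"rotation": [0,0.13,-0.02]},{"jaw": 0,"translation": [70,-30,-16],"rotation": [0.001,0.27,-0.035]},{"jaw": 0,"translation": [82,-39,-18],"rotation": [0.002,0.41,-0.05]},{"jaw": 0,"translation": [83,-39,-17],"rotation": [0.003,0.557,-0.066]},{"jaw": 0,"translation": [95,-40,0],"rotation": [0.003,0.557,-0.066]},{"jaw": 0,"translation": [107,-40,22],"rotation": [0.003,0.557,-0.066]},{"jaw": 0,"translation": [114,-40.5,32],"rotation": [0.003,0.557,-0.066]},{"jaw": 0,"translation": [114,-40.5,32],"rotation": [0.003,0.557,-0.066]}]'

```text
clock: 5.0
eef_pos: [0.4169, 0.0294, 0.035]
tool_rot: [-0.002, -0.103, 0.995, 0.0]
contact_force: [0.7, -0.3, 0.0]
grip_width: 0.0115
gripper_force: 30.0
```

carry_out --plan '[{"jaw": 0,"translation": [0,0,0],"rotation": [0,0,0]}]'

```text
clock: 5.1
eef_pos: [0.4192, 0.0296, 0.0373]
tool_rot: [0.0, -0.103, 0.995, 0.0]
contact_force: [0.1, 0.3, -0.8]
grip_width: 0.012
gripper_force: 30.0
```

Run:
```python
from h import *
s,im=snap('scene');t,im2=snap('top')
T=H-xf*.1385;T[2]=.0365
print(s['eef_pos'],s['qd'].round(3),delta(T,Mf(xf)),w2px('scene',H),w2px('top',H),w2px('top',H-xf*.02))
c=cv2.resize(im[150:240,290:400],None,fx=5,fy=5,interpolation=cv2.INTER_CUBIC)
c2=cv2.resize(im2[150:250,270:320],None,fx=4.5,fy=4.5,interpolation=cv2.INTER_CUBIC)
cv2.imwrite('pics/p5.png',np.hstack([c,c2]))
```

```text
[0.41919012 0.02964155 0.03733309] [-0.011 -0.019  0.01  -0.018  0.004  0.001 -0.003] (array([0.8, 1.5, 1.6]), array([-0.0004,  0.0027, -0.0029])) [322.15519898 198.97956841] [294.92110052 189.4429756 ] [296.6153526  196.95400679]
```

View pics/p5.png

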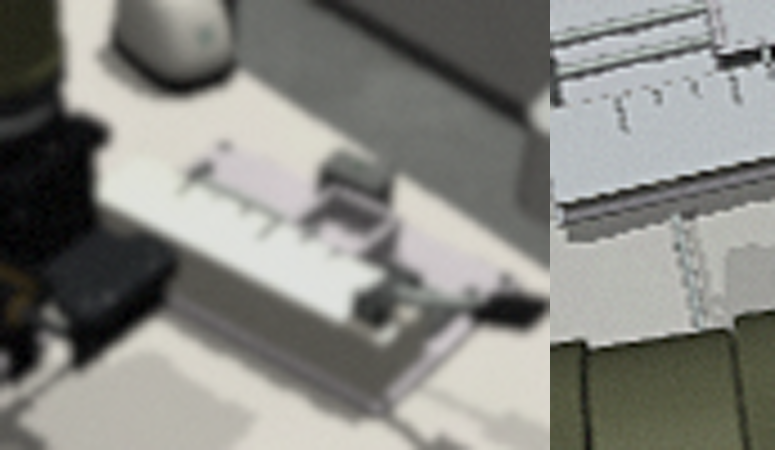

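The pin tip is in front of the face and in line with the hole. I'll start the insertion gently.

carry_out --plan '[{"jaw": 0,"translation": [-7,1.3,0.5],"rotation": [0,0,0]},{"jaw": 0,"translation": [-14,1.3,0.5],"rotation": [0,0,0]},{"jaw": 0,"translation": [-21,1.3,0.5],"rotation": [0,0,0]},{"jaw": 0,"translation": [-27,1.3,0.5],"rotation": [0,0,0]},{"jaw": 0,"translation": [-28,1.3,0.5],"rotation": [0,0,0]}]'

```text
clock: 5.7
eef_pos: [0.4471, 0.037, 0.0365]
tool_rot: [0.0, -0.103, 0.995, -0.0]
contact_force: [-1.0, 0.3, -0.7]
grip_width: 0.0115
gripper_force: 30.0
```

carry_out --plan '[{"jaw": 0,"translation": [-5,0,0],"rotation": [0,0,0]},{"jaw": 0,"translation": [-9,0,0],"rotation": [0,0,0]},{"jaw": 0,"translation": [-12,0,0],"rotation": [0,0,0]},{"jaw": 0,"translation": [-14,0,0],"rotation": [0,0,0]},{"jaw": 0,"translation": [-14,0,0],"rotation": [0,0,0]}]'

```text
clock: 6.2
eef_pos: [0.4569, 0.039, 0.0352]
tool_rot: [-0.003, -0.103, 0.995, -0.0]
contact_force: [-6.7, -0.9, 1.2]
grip_width: 0.0114
gripper_force: 30.0
```

Run:
```python
from h import *
s=r.get_state();print(s['contact_force'],delta(H-xf*.0975,Mf(xf)))
s,im2=snap('top')
cv2.imwrite('pics/t6.png',im2)
```

```text
[-6.6994792  -0.927877    1.15889256] (array([-2.3,  0.1, -3.9]), array([ 0.0001, -0.0069, -0.0028]))
```

carry_out --plan '[{"jaw": 0,"translation": [-3,0,0],"rotation": [0,0,0]},{"jaw": 0,"translation": [-6,0,0],"rotation": [0,0,0]},{"jaw": 0,"translation": [-6,0,0],"rotation": [0,0,0]}]'

```text
clock: 6.55
eef_pos: [0.4578, 0.0392, 0.0333]
tool_rot: [-0.009, -0.103, 0.995, -0.001]
contact_force: [-13.8, -3.3, 1.4]
grip_width: 0.0115
gripper_force: 30.0
```

Run:
```python
from h import *
s=r.get_state();print(s['contact_force'],delta(H-xf*.0975,Mf(xf)))
s,im2=snap('top')
cv2.imwrite('pics/t7.png',im2)
a=cv2.imread('pics/t6.png');b=cv2.imread('pics/top0.png')
d=lambda p,q:int((cv2.absdiff(p,q)[120:185,260:365].max(2)>40).sum())
print(d(a,b),d(im2,b))
```

```text
[-13.80007875  -3.27727875   1.39573587] (array([-1.3,  0.1, -5.7]), array([ 0.0005, -0.0174, -0.0031]))
308 579
```

carry_out --plan '[{"jaw": 0,"translation": [0,0,0],"rotation": [0,0,0]},{"jaw": 0,"translation": [0,0,0],"rotation": [0,0,0]},{"jaw": 0,"translation": [0,0,0],"rotation": [0,0,0]},{"jaw": 0,"translation": [0,0,0],"rotation": [0,0,0]},{"jaw": 0,"translation": [0,0,0],"rotation": [0,0,0]},{"jaw": 0,"translation": [0,0,0],"rotation": [0,0,0]},{"jaw": 0,"translation": [0,0,0],"rotation": [0,0,0]},{"jaw": 0,"translation": [0,0,0],"rotation": [0,0,0]}]'

```text
clock: 7.4
eef_pos: [0.4578, 0.0392, 0.0333]
tool_rot: [-0.009, -0.103, 0.995, -0.001]
contact_force: [-12.6, -3.0, 1.6]
grip_width: 0.0114
gripper_force: 30.0
```

Run:
```python
from h import *
s,im2=snap('top');print(s['contact_force'],s['eef_pos'])
cv2.imwrite('pics/t8.png',im2)
a=cv2.imread('pics/t6.png');b=cv2.imread('pics/top0.png');t7=cv2.imread('pics/t7.png')
L=[cv2.resize(q[115:205,255:385],None,fx=3,fy=3,interpolation=cv2.INTER_CUBIC) for q in (b,a,t7,im2)]
cv2.imwrite('pics/p8.png',np.vstack([np.hstack(L[:2]),np.hstack(L[2:])]))
```

```text
[-12.59885784  -2.95689663   1.56117649] [0.45775812 0.03920514 0.03332086]
```

View pics/p8.png

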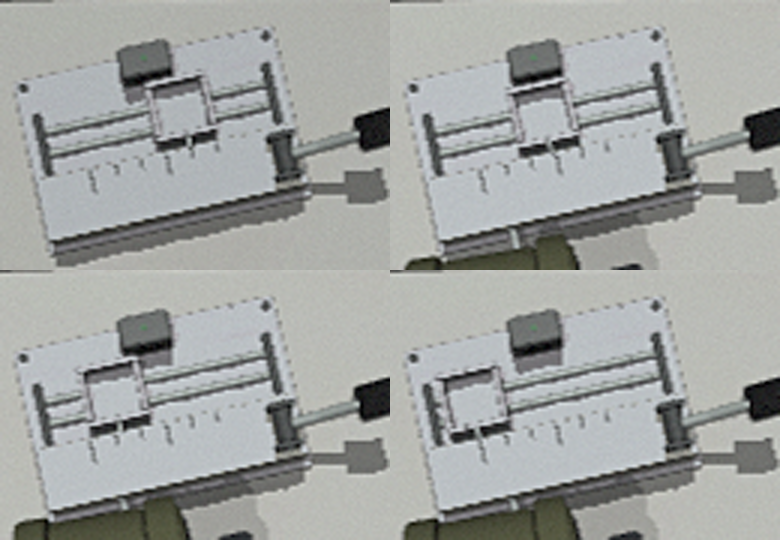

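The bottom-right panel shows the carriage fully home, with its pointer on the first mark at (482,435). I'll hold briefly, then withdraw straight.

carry_out --plan '[{"jaw": 0,"translation": [0,0,0],"rotation": [0,0,0]},{"jaw": 0,"translation": [0,0,0],"rotation": [0,0,0]},{"jaw": 0,"translation": [6,0,0],"rotation": [0,0,0]},{"jaw": 0,"translation": [18,0,0],"rotation": [0,0,0]},{"jaw": 0,"translation": [35,0,0],"rotation": [0,0,0]},{"jaw": 0,"translation": [60,0,0],"rotation": [0,0,0]},{"jaw": 0,"translation": [68,0,-10],"rotation": [0,0,0]},{"jaw": 0,"translation": [68,0,-50],"rotation": [0,0,0]}]'

```text
clock: 8.25
eef_pos: [0.395, 0.0262, 0.0839]
tool_rot: [-0.003, -0.103, 0.995, -0.0]
contact_force: [0.2, -0.1, -0.0]
grip_width: 0.0117
gripper_force: 30.0
```

Run:
```python
from h import *
s=r.get_state();d=np.array([.966,-.2577,0]);P=np.array([.4415,.3537,.10])
print(s['eef_pos'],s['grip_width'],delta(P,Mf(d)))
```

```text
[0.39504198 0.02621901 0.08391187] 0.011739946092561846 (array([-112.3,  311.1,  -16.7]), array([-0.0011, -0.0068,  0.4666]))
```

carry_out --plan '[{"jaw": 0,"translation": [-5,40,-17],"rotation": [0,0,0.06]},{"jaw": 0,"translation": [-20,85,-17],"rotation": [0,0,0.12]},{"jaw": 0,"translation": [-40,130,-17],"rotation": [0,0,0.19]},{"jaw": 0,"translation": [-60,175,-17],"rotation": [0,0,0.26]},{"jaw": 0,"translation": [-80,220,-17],"rotation": [0,0,0.33]},{"jaw": 0,"translation": [-97,262,-17],"rotation": [0,0,0.4]},{"jaw": 0,"translation": [-110,300,-17],"rotation": [0,0,0.467]},{"jaw": 0,"translation": [-112,311,-17],"rotation": [0,0,0.467]}]'

```text
clock: 9.05
eef_pos: [0.4447, 0.36, 0.104]
tool_rot: [0.0, 0.128, 0.992, 0.002]
contact_force: [-1.2, 0.3, -0.2]
grip_width: 0.0116
gripper_force: 30.0
```

carry_out --plan '[{"jaw": 0,"translation": [0,0,0],"rotation": [0,0,0]},{"jaw": 0,"translation": [0,0,0],"rotation": [0,0,0]},{"jaw": 0,"translation": [0,0,0],"rotation": [0,0,0]}]'

```text
clock: 9.35
eef_pos: [0.4458, 0.352, 0.1034]
tool_rot: [0.001, 0.131, 0.991, -0.001]
contact_force: [0.6, 0.5, -0.7]
grip_width: 0.0114
gripper_force: 30.0
```

Run:
```python
from h import *
s=r.get_state();d=np.array([.966,-.2577,0]);P=np.array([.4415,.3537,.007])
print(s['eef_pos'],s['qd'].round(2),delta(P,Mf(d)))
```

```text
[0.44584858 0.3520125  0.10341134] [ 0. -0. -0. -0. -0. -0. -0.] (array([ 4.8,  0.6, 96.4]), array([-0.0012,  0.0012, -0.0022]))
```

carry_out --plan '[{"jaw": 0,"translation": [5,0.6,40],"rotation": [0,0,0]},{"jaw": 0,"translation": [5,0.6,70],"rotation": [0,0,0]},{"jaw": 0,"translation": [5,0.6,86],"rotation": [0,0,0]},{"jaw": 0,"translation": [5,0.6,93],"rotation": [0,0,0]},{"jaw": 0,"translation": [5,0.6,95.5],"rotation": [0,0,0]},{"jaw": 0,"translation": [5,0.6,95.5],"rotation": [0,0,0]},{"jaw": 0.3,"translation": [5,0.6,95.5],"rotation": [0,0,0]},{"jaw": 0.3,"translation": [5,0.6,95.5],"rotation": [0,0,0]}]'

```text
clock: 10.15
eef_pos: [0.4414, 0.3567, 0.0091]
tool_rot: [0.001, 0.13, 0.992, 0.001]
contact_force: [0.0, -0.0, -0.2]
grip_width: 0.0208
gripper_force: 0.0
```

carry_out --plan '[{"jaw": 0.3,"translation": [0,0,0],"rotation": [0,0,0]},{"jaw": 0.3,"translation": [0,0,-15],"rotation": [0,0,0]},{"jaw": 0.3,"translation": [0,0,-50],"rotation": [0,0,0]},{"jaw": 0.3,"translation": [0,0,-100],"rotation": [0,0,0]},{"jaw": 0.3,"translation": [0,0,-150],"rotation": [0,0,0]}]'

```text
clock: 10.65
eef_pos: [0.44, 0.356, 0.1604]
tool_rot: [0.0, 0.13, 0.992, -0.0]
contact_force: [1.5, 0.7, 0.6]
grip_width: 0.0258
gripper_force: 0.0
```

Run:
```python
from h import *
s,im=snap('wrist'); cv2.imwrite('pics/w9.png',im)
print(s['eef_pos'],s['grip_width'])
g=cv2.inRange(im[100:290,280:355],(190,190,190),(255,255,255))
n,l,st,c=cv2.connectedComponentsWithStats(g); print(st[1:][st[1:,4]>20])
# next: above bottle, tool y along yf
print(delta((.395,-.362,.26),Mf(xf)))
```

```text
[0.44002513 0.3560194  0.16042459] 0.02583595625256905
[[ 30  62  10   5  50]
 [ 30  69  10   4  37]
 [ 30  74  10   4  38]
 [ 30  79  10  42 319]]
(array([-139.2, -708.9,  -96.4]), array([ 0.0089,  0.0123, -0.4692]))
```

Run:
```python
from h import *
print(delta((.49,0,.25),Mf(xf)),delta((.40,-.362,.26),Mf(xf)))
```

```text
(array([-137.8, -334.8,  -82.1]), array([ 0.0089,  0.0123, -0.4692])) (array([-144. , -707.7,  -96.3]), array([ 0.0089,  0.0123, -0.4692]))
```

carry_out --plan '[{"jaw": 0.5,"translation": [-15,-38,-25],"rotation": [0,0,-0.06]},{"jaw": 0.5,"translation": [-138,-335,-82],"rotation": [0.005,0.005,-0.469]},{"jaw": 0.5,"translation": [-138,-335,-82],"rotation": [0.005,0.005,-0.469]},{"jaw": 0.5,"translation": [-138,-335,-82],"rotation": [0.005,0.005,-0.469]},{"jaw": 0.5,"translation": [-138,-335,-82],"rotation": [0.005,0.005,-0.469]},{"jaw": 0.5,"translation": [-138,-335,-82],"rotation": [0.005,0.005,-0.469]},{"jaw": 0.5,"translation": [-138,-335,-82],"rotation": [0.005,0.005,-0.469]},{"jaw": 0.5,"translation": [-138,-335,-82],"rotation": [0.005,0.005,-0.469]}]'

```text
clock: 11.5
eef_pos: [0.4876, -0.0057, 0.2418]
tool_rot: [-0.001, -0.103, 0.995, -0.002]
contact_force: [0.9, -0.3, -0.7]
grip_width: 0.0434
gripper_force: 0.0
```

Run:
```python
from h import *
print(r.get_state()['eef_pos'],r.get_state()['q'].round(2),delta((.40,-.362,.26),Mf(xf)))
```

```text
[ 0.4875725  -0.00566933  0.24180617] [ 0.06 -0.03 -0.1   1.81  0.    1.36  1.73] (array([ 159.1, -330.8,  -16.1]), array([-0.0047, -0.0033, -0.0017]))
```

carry_out --plan '[{"jaw": 0.7,"translation": [20,-40,-16],"rotation": [0,0,0]},{"jaw": 0.7,"translation": [159,-330,-16],"rotation": [0,0,0]},{"jaw": 0.7,"translation": [159,-330,-16],"rotation": [0,0,0]},{"jaw": 0.7,"translation": [159,-330,-16],"rotation": [0,0,0]},{"jaw": 0.7,"translation": [159,-330,-16],"rotation": [0,0,0]},{"jaw": 0.7,"translation": [159,-330,-16],"rotation": [0,0,0]},{"jaw": 0.7,"translation": [159,-330,-16],"rotation": [0,0,0]},{"jaw": 0.7,"translation": [159,-330,-16],"rotation": [0,0,0]}]'

```text
clock: 12.3
eef_pos: [0.3974, -0.3638, 0.2594]
tool_rot: [-0.002, -0.101, 0.995, -0.004]
contact_force: [1.2, 0.9, 0.2]
grip_width: 0.0611
gripper_force: 0.0
```

carry_out --plan '[{"jaw": 0.7,"translation": [0,0,0],"rotation": [0,0,0]},{"jaw": 0.7,"translation": [0,0,0],"rotation": [0,0,0]},{"jaw": 0.7,"translation": [0,0,0],"rotation": [0,0,0]}]'

```text
clock: 12.6
eef_pos: [0.4013, -0.357, 0.2586]
tool_rot: [-0.002, -0.105, 0.994, -0.002]
contact_force: [-0.0, 0.5, 0.5]
grip_width: 0.0607
gripper_force: 0.0
```

Run:
```python
from h import *
import pickle
s,im=snap('wrist');pickle.dump(s,open('s10.pkl','wb'));cv2.imwrite('pics/w10.png',im)
print(s['eef_pos'],s['grip_width'],s['qd'].round(2),w2px('wrist',(.402,-.364,.085),s))
```

```text
[ 0.40129033 -0.35701229  0.25855791] 0.06073612590083344 [-0.01  0.   -0.    0.    0.   -0.    0.  ] [307.94863128 181.48848127]
```

View pics/w10.png

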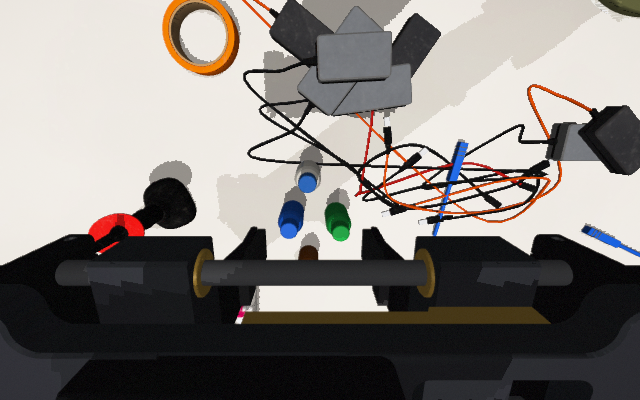

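The white-bodied bottle's cap is at (308,183), close to the prediction. Blue is at (290,220), green at (339,222) and amber at (308,253).

Run:
```python
from h import *
import pickle
s=pickle.load(open('s10.pkl','rb'))
for u in ((308,183.5),(289,230),(341,232)): print(px2w('wrist',u,.085,s))
im=cv2.imread('pics/w10.png')
hsv=cv2.cvtColor(im,cv2.COLOR_BGR2HSV)[165:200,290:325]
m=cv2.inRange(hsv,(95,100,80),(125,255,255));ys,xs=np.nonzero(m);print(xs.mean()+290,ys.mean()+165,xs.min()+290,xs.max()+290,ys.min()+165,ys.max()+165)
B=px2w('wrist',(308,183.5),.085,s);B[2]=.029
print(delta(B,Mf(xf)))
```

```text
[ 0.4044822  -0.36341808  0.085     ]
[ 0.47031622 -0.37496861  0.085     ]
[ 0.45882207 -0.30815231  0.085     ]
306.8007662835249 183.53256704980842 298 316 175 192
(array([ -2.8,  -6.1, 229.5]), array([-0.0036, -0.0047,  0.0024]))
```

carry_out --plan '[{"jaw": 0.7,"translation": [-2.8,-7,45],"rotation": [-0.003,-0.004,0]},{"jaw": 0.7,"translation": [-2.8,-7,90],"rotation": [-0.003,-0.004,0]},{"jaw": 0.7,"translation": [-2.8,-7,135],"rotation": [-0.003,-0.004,0]},{"jaw": 0.7,"translation": [-2.8,-7,170],"rotation": [-0.003,-0.004,0]},{"jaw": 0.7,"translation": [-2.8,-7,195],"rotation": [-0.003,-0.004,0]},{"jaw": 0.7,"translation": [-2.8,-7,213],"rotation": [-0.003,-0.004,0]},{"jaw": 0.7,"translation": [-2.8,-7,224],"rotation": [-0.003,-0.004,0]},{"jaw": 0.7,"translation": [-2.8,-7,229],"rotation": [-0.003,-0.004,0]}]'

```text
clock: 13.45
eef_pos: [0.4037, -0.3649, 0.0285]
tool_rot: [-0.001, -0.105, 0.994, 0.0]
contact_force: [-0.4, 0.3, 0.3]
grip_width: 0.0612
gripper_force: 0.0
```

carry_out --plan '[{"jaw": 0.7,"translation": [0,0,0],"rotation": [0,0,0]},{"jaw": 0.2,"translation": [0,0,0],"rotation": [0,0,0]},{"jaw": 0.2,"translation": [0,0,0],"rotation": [0,0,0]},{"jaw": 0.2,"translation": [0,0,0],"rotation": [0,0,0]},{"jaw": 0.2,"translation": [0,0,0],"rotation": [0,0,0]}]'

```text
clock: 13.95
eef_pos: [0.4036, -0.3664, 0.0297]
tool_rot: [-0.0, -0.104, 0.995, -0.001]
contact_force: [0.4, -0.8, -0.4]
grip_width: 0.0366
gripper_force: 0.0
```

carry_out --plan '[{"jaw": 0.1,"translation": [0,0,0],"rotation": [0,0,0]},{"jaw": 0.1,"translation": [0,0,0],"rotation": [0,0,0]},{"jaw": 0.1,"translation": [0,0,-30],"rotation": [0,0,0]},{"jaw": 0.1,"translation": [0,0,-80],"rotation": [0,0,0]},{"jaw": 0.1,"translation": [0,0,-130],"rotation": [0,0,0]},{"jaw": 0.1,"translation": [0,0,-180],"rotation": [0,0,0]},{"jaw": 0.1,"translation": [0,0,-220],"rotation": [0,0,0]}]'

```text
clock: 14.65
eef_pos: [0.4038, -0.3662, 0.2523]
tool_rot: [0.0, -0.104, 0.995, -0.001]
contact_force: [1.6, -0.0, 0.5]
grip_width: 0.0352
gripper_force: 30.0
```

Run:
```python
from h import *
O=np.array([.617,.0225,0])
n0=px2w('top',(315.7,150.7),.043);n1=px2w('top',(282.3,158.3),.043)
for n in (n0,n1):
  p=n+[.007,.005,0]; print(p,(p-O)@xf,(p-O)@yf)
N=n1+[.007,.005,0];T=N+.05*xf;T[2]=.26
s=r.get_state();print(s['eef_pos'],s['grip_width'],s['gripper_force'],delta((.50,-.10,.26),Mf(xf)),delta(T,Mf(xf)))
```

```text
[0.6613995  0.00939877 0.043     ] 0.040714941413791714 -0.02202843031264359
[0.64288095 0.09631859 0.043     ] 0.04063410581186646 0.0668421803255793
[ 0.40383435 -0.36624111  0.25229802] 0.03520439222760858 29.99998996073373 (array([-149.1,  240.6,   -8.3]), array([-0.0028,  0.0002, -0.0009])) (array([-379.5,  403.2,   -8.7]), array([-0.0028,  0.0002, -0.0009]))
```

carry_out --plan '[{"jaw": 0.1,"translation": [-20,33,-8],"rotation": [0,0,0]},{"jaw": 0.1,"translation": [-380,403,-8],"rotation": [0,0,0]},{"jaw": 0.1,"translation": [-380,403,-8],"rotation": [0,0,0]},{"jaw": 0.1,"translation": [-380,403,-8],"rotation": [0,0,0]},{"jaw": 0.1,"translation": [-380,403,-8],"rotation": [0,0,0]},{"jaw": 0.1,"translation": [-380,403,-8],"rotation": [0,0,0]},{"jaw": 0.1,"translation": [-380,403,-8],"rotation": [0,0,0]},{"jaw": 0.1,"translation": [-380,403,-8],"rotation": [0,0,0]}]'

```text
clock: 15.45
eef_pos: [0.604, -0.0318, 0.2563]
tool_rot: [-0.001, -0.104, 0.995, -0.001]
contact_force: [0.6, -0.9, -0.7]
grip_width: 0.0344
gripper_force: 30.0
```

carry_out --plan '[{"jaw": 0.1,"translation": [0,0,0],"rotation": [0,0,0]},{"jaw": 0.1,"translation": [0,0,0],"rotation": [0,0,0]}]'

```text
clock: 15.65
eef_pos: [0.6034, -0.032, 0.2555]
tool_rot: [-0.002, -0.106, 0.994, -0.001]
contact_force: [-0.3, -0.7, 0.0]
grip_width: 0.0349
gripper_force: 30.0
```

Run:
```python
from h import *
N=np.array([.6429,.0963,.043]);T=N+.05*xf;T[2]=.26
s=r.get_state();print(s['eef_pos'],s['grip_width'],s['qd'].round(2),delta(T,Mf(xf)))
```

```text
[ 0.60341134 -0.03197974  0.25552614] 0.034934603293998376 [ 0.04 -0.02  0.05  0.01  0.02  0.01  0.  ] (array([-115.5,  117. ,   -4.9]), array([-0.0007, -0.0033,  0.0027]))
```

carry_out --plan '[{"jaw": 0.1,"translation": [-35,35,-5],"rotation": [0,0,0]},{"jaw": 0.1,"translation": [-70,70,-5],"rotation": [0,0,0]},{"jaw": 0.1,"translation": [-100,100,-5],"rotation": [0,0,0]},{"jaw": 0.1,"translation": [-115,117,-5],"rotation": [0,0,0]},{"jaw": 0.1,"translation": [-115,117,-5],"rotation": [0,0,0]},{"jaw": 0.1,"translation": [-115,117,-5],"rotation": [0,0,0]},{"jaw": 0.1,"translation": [-115,117,-5],"rotation": [0,0,0]}]'

```text
clock: 16.35
eef_pos: [0.6915, 0.1014, 0.2614]
tool_rot: [-0.001, -0.102, 0.995, -0.001]
contact_force: [0.1, -0.6, 0.4]
grip_width: 0.035
gripper_force: 30.0
```

Run:
```python
from h import *
import pickle
s,im=snap('wrist');pickle.dump(s,open('s11.pkl','wb'))
print(s['eef_pos'],s['qd'].round(2),w2px('wrist',(.6429,.0963,.043),s))
cv2.imwrite('pics/w11.png',im)
c=cv2.resize(im[60:240,200:460],None,fx=3,fy=3,interpolation=cv2.INTER_CUBIC);cv2.imwrite('pics/w11c.png',c)
```

```text
[0.69152622 0.1013839  0.26142326] [ 0.   -0.01 -0.   -0.   -0.   -0.   -0.  ] [317.18241928 139.1723687 ]
```

View pics/w11c.png

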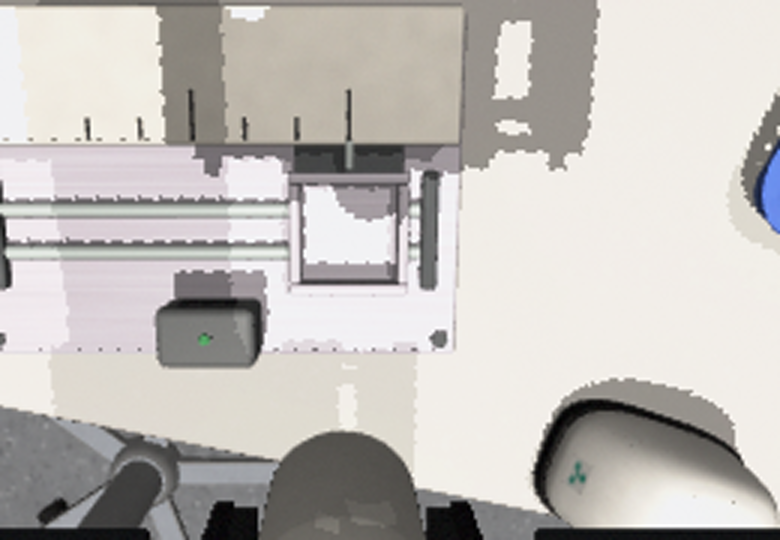

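The nest is at its home end, with its rim centred at crop (350,233.5), which is image (316.3,137.5). It is empty and the pointer is on the first mark.

Run:
```python
from h import *
import pickle
s=pickle.load(open('s11.pkl','rb'))
N=px2w('wrist',(316.3,137.5),.043,s);print(N)
T=N-.001*xf
for z in (.08,.051):
    T[2]=z;print(delta(T,Mf(xf)))
```

```text
[0.64098608 0.09468462 0.043     ]
(array([ 51.6,   3.9, 181.7]), array([-0.0024, -0.0016, -0.0044]))
(array([ 51.6,   4. , 210.7]), array([-0.0024, -0.0016, -0.0044]))
```

carry_out --plan '[{"jaw": 0.1,"translation": [25,2,35],"rotation": [0,0,0]},{"jaw": 0.1,"translation": [45,4,75],"rotation": [-0.002,-0.002,-0.004]},{"jaw": 0.1,"translation": [51.5,4,115],"rotation": [-0.002,-0.002,-0.004]},{"jaw": 0.1,"translation": [51.5,4,145],"rotation": [-0.002,-0.002,-0.004]},{"jaw": 0.1,"translation": [51.5,4,160],"rotation": [-0.002,-0.002,-0.004]},{"jaw": 0.1,"translation": [51.5,4,165],"rotation": [-0.002,-0.002,-0.004]},{"jaw": 0.1,"translation": [51.5,4,165],"rotation": [-0.002,-0.002,-0.004]},{"jaw": 0.1,"translation": [51.5,4,165],"rotation": [-0.002,-0.002,-0.004]}]'

```text
clock: 17.2
eef_pos: [0.6417, 0.0978, 0.0983]
tool_rot: [0.002, -0.106, 0.994, 0.001]
contact_force: [0.6, 0.1, 0.2]
grip_width: 0.035
gripper_force: 30.0
```

Run:
```python
from h import *
T=np.array([.6410,.0947,0])-.001*xf;T[2]=.051
print(r.get_state()['eef_pos'],delta(T,Mf(xf)))
```

```text
[0.64172146 0.09777802 0.09829972] (array([ 2.5, -2.9, 47.3]), array([0.0009, 0.0036, 0.003 ]))
```

carry_out --plan '[{"jaw": 0.1,"translation": [0,0,0],"rotation": [0,0,0]}]'

```text
clock: 17.3
eef_pos: [0.6416, 0.098, 0.0982]
tool_rot: [0.002, -0.106, 0.994, 0.001]
contact_force: [0.0, -0.1, -0.7]
grip_width: 0.0347
gripper_force: 30.0
```

carry_out --plan '[{"jaw": 0.1,"translation": [0,0,0],"rotation": [0,0,0]}]'

```text
clock: 17.4
eef_pos: [0.6411, 0.0979, 0.0976]
tool_rot: [0.001, -0.106, 0.994, 0.001]
contact_force: [-0.2, 0.5, -0.3]
grip_width: 0.035
gripper_force: 30.0
```

carry_out --plan '[{"jaw": 0.1,"translation": [2,-3,8],"rotation": [0,0,0]},{"jaw": 0.1,"translation": [2,-3,18],"rotation": [0,0,0]},{"jaw": 0.1,"translation": [2,-3,28],"rotation": [0,0,0]},{"jaw": 0.1,"translation": [2,-3,37],"rotation": [0,0,0]},{"jaw": 0.1,"translation": [2,-3,43],"rotation": [0,0,0]},{"jaw": 0.1,"translation": [2,-3,46],"rotation": [0,0,0]},{"jaw": 0.1,"translation": [2,-3,46],"rotation": [0,0,0]}]'

```text
clock: 18.1
eef_pos: [0.639, 0.0946, 0.0507]
tool_rot: [0.0, -0.106, 0.994, 0.001]
contact_force: [-2.0, 0.1, 1.9]
grip_width: 0.0349
gripper_force: 30.0
```

carry_out --plan '[{"jaw": 0.5,"translation": [0,0,0],"rotation": [0,0,0]},{"jaw": 0.5,"translation": [0,0,0],"rotation": [0,0,0]},{"jaw": 0.5,"translation": [0,0,0],"rotation": [0,0,0]},{"jaw": 0.5,"translation": [0,0,-15],"rotation": [0,0,0]},{"jaw": 0.5,"translation": [0,0,-45],"rotation": [0,0,0]},{"jaw": 0.5,"translation": [0,0,-90],"rotation": [0,0,0]},{"jaw": 0.5,"translation": [0,0,-120],"rotation": [0,0,0]},{"jaw": 0.2,"translation": [0,0,-120],"rotation": [0,0,0]}]'

```text
clock: 18.9
eef_pos: [0.6425, 0.095, 0.1778]
tool_rot: [0.006, -0.106, 0.994, 0.001]
contact_force: [0.7, 0.9, 0.1]
grip_width: 0.0403
gripper_force: 0.0
```

Run:
```python
from h import *
O=np.array([.617,.0225,0])
b0,b1=px2w('top',(381.7,157.3),.1),0
print('pad top est',b0,b0+[.007,.005,0],(b0+[.007,.005,0]-O)@xf,(b0+[.007,.005,0]-O)@yf)
s=r.get_state();print(s['eef_pos'],s['grip_width'])
P=b0+[.007,.005,0]
print([delta((P[0]+dx*xf[0],P[1]+dx*xf[1],.20),Mf(xf)) for dx in (0,.06)])
```

```text
pad top est [ 0.62279632 -0.15719786  0.1       ] [ 0.62979632 -0.15219786  0.1       ] -0.02372965642437574 -0.17355112036023274
[0.64249694 0.09499877 0.17778556] 0.04029951804698055
[(array([  64.2, -239. ,  -23.1]), array([0.0006, 0.0119, 0.0032])), (array([   4.2, -239.2,  -22.4]), array([0.0006, 0.0119, 0.0032]))]
```

carry_out --plan '[{"jaw": 0.1,"translation": [5,-40,-40],"rotation": [0,0,0]},{"jaw": 0,"translation": [14,-85,-62],"rotation": [0,0.01,0.003]},{"jaw": 0,"translation": [14,-130,-62],"rotation": [0,0.01,0.003]},{"jaw": 0,"translation": [14,-175,-62],"rotation": [0,0.01,0.003]},{"jaw": 0,"translation": [14,-215,-62],"rotation": [0,0.01,0.003]},{"jaw": 0,"translation": [14,-239,-62],"rotation": [0,0.01,0.003]},{"jaw": 0,"translation": [14,-239,-62],"rotation": [0,0.01,0.003]},{"jaw": 0,"translation": [14,-239,-62],"rotation": [0,0.01,0.003]}]'

```text
clock: 19.7
eef_pos: [0.6753, -0.1423, 0.2318]
tool_rot: [-0.005, -0.104, 0.995, 0.001]
contact_force: [0.4, 1.3, -0.3]
grip_width: 0.0005
gripper_force: 0.0
```

carry_out --plan '[{"jaw": 0,"translation": [0,0,0],"rotation": [0,0,0]}]'

```text
clock: 19.8
eef_pos: [0.6757, -0.1401, 0.2321]
tool_rot: [-0.005, -0.106, 0.994, 0.001]
contact_force: [-0.3, 0.4, -0.1]
grip_width: 0.0008
gripper_force: 0.0
```

Run:
```python
from h import *
import pickle
s,im=snap('wrist');pickle.dump(s,open('s12.pkl','wb'))
print(s['eef_pos'],s['qd'].round(2),w2px('wrist',(.6298,-.1522,.1),s))
cv2.imwrite('pics/w12.png',im)
t,im2=snap('top');cv2.imwrite('pics/t12.png',im2)
c=cv2.resize(im[40:240,180:520],None,fx=2,fy=2,interpolation=cv2.INTER_CUBIC)
c2=cv2.resize(im2[165:290,140:265],None,fx=1.6,fy=1.6);b=np.zeros((200,680,3),np.uint8);b[:,:200]=c2
c3=cv2.resize(im2[110:210,255:395],None,fx=2,fy=2);b[:,200:480]=c3
cv2.imwrite('pics/w12c.png',np.vstack([c,b]))
```

```text
[ 0.67565387 -0.14007001  0.23206231] [-0.01 -0.   -0.    0.    0.   -0.    0.  ] [310.63152459 146.99325536]
```

View pics/w12c.png

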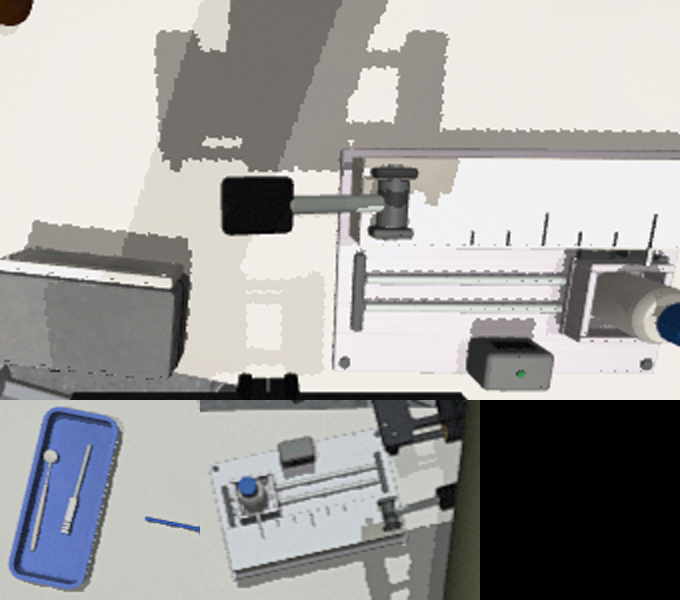

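The bottle stands upright in the nest, and the pin and mirror lie in the tray. The black pad is centred at crop (257,205.5), which is image (308.2,142.5).

Run:
```python
from h import *
import pickle
s=pickle.load(open('s12.pkl','rb'))
P=px2w('wrist',(308.2,142.5),.1,s);print(P)
T=P-.008*yf;T[2]=.115;print(T,delta(T,Mf(xf)))
```

```text
[ 0.62579811 -0.1556449   0.1       ]
[ 0.627458  -0.1634708  0.115    ] (array([ 51. , -13. , 117.7]), array([ 0.002 , -0.0093,  0.0032]))
```

carry_out --plan '[{"jaw": 0,"translation": [35,-9,35],"rotation": [0,-0.005,0]},{"jaw": 0,"translation": [51,-13,75],"rotation": [0.002,-0.009,0.003]},{"jaw": 0,"translation": [51,-13,100],"rotation": [0.002,-0.009,0.003]},{"jaw": 0,"translation": [51,-13,112],"rotation": [0.002,-0.009,0.003]},{"jaw": 0,"translation": [51,-13,117],"rotation": [0.002,-0.009,0.003]},{"jaw": 0,"translation": [51,-13,117],"rotation": [0.002,-0.009,0.003]}]'

```text
clock: 20.5
eef_pos: [0.6281, -0.1647, 0.116]
tool_rot: [0.0, -0.104, 0.995, -0.0]
contact_force: [-0.3, 0.2, 1.0]
grip_width: 0.0008
gripper_force: 0.0
```

carry_out --plan '[{"jaw": 0,"translation": [0,0,10],"rotation": [0,0,0]},{"jaw": 0,"translation": [0,0,20],"rotation": [0,0,0]},{"jaw": 0,"translation": [0,0,30],"rotation": [0,0,0]},{"jaw": 0,"translation": [0,0,40],"rotation": [0,0,0]},{"jaw": 0,"translation": [0,0,47],"rotation": [0,0,0]},{"jaw": 0,"translation": [0,0,53],"rotation": [0,0,0]},{"jaw": 0,"translation": [0,0,57],"rotation": [0,0,0]},{"jaw": 0,"translation": [0,0,57],"rotation": [0,0,0]}]'

```text
clock: 21.3
eef_pos: [0.6286, -0.1675, 0.0591]
tool_rot: [0.001, -0.103, 0.995, -0.002]
contact_force: [2.0, -3.5, 5.0]
grip_width: 0.0006
gripper_force: 2.6
```

carry_out --plan '[{"jaw": 0,"translation": [0,0,3],"rotation": [0,0,0]},{"jaw": 0,"translation": [0,0,6],"rotation": [0,0,0]},{"jaw": 0,"translation": [0,0,6],"rotation": [0,0,0]}]'

```text
clock: 21.6
eef_pos: [0.6285, -0.1668, 0.0534]
tool_rot: [0.001, -0.103, 0.995, -0.001]
contact_force: [1.5, -3.4, 4.8]
grip_width: 0.0004
gripper_force: 2.7
```

carry_out --plan '[{"jaw": 0,"translation": [0,0,3],"rotation": [0,0,0]},{"jaw": 0,"translation": [0,0,6],"rotation": [0,0,0]},{"jaw": 0,"translation": [0,0,6],"rotation": [0,0,0]}]'

```text
clock: 21.9
eef_pos: [0.6286, -0.1664, 0.05]
tool_rot: [0.001, -0.103, 0.995, -0.001]
contact_force: [-3.0, -1.1, 16.5]
grip_width: 0.0002
gripper_force: 8.2
```

That is the bottom stop. I'll release and check the step.

carry_out --plan '[{"jaw": 0,"translation": [0,0,-10],"rotation": [0,0,0]},{"jaw": 0,"translation": [0,0,-25],"rotation": [0,0,0]},{"jaw": 0,"translation": [0,0,-40],"rotation": [0,0,0]},{"jaw": 0,"translation": [0,0,-55],"rotation": [0,0,0]},{"jaw": 0,"translation": [0,0,-70],"rotation": [0,0,0]},{"jaw": 0,"translation": [0,0,-72],"rotation": [0,0,0]},{"jaw": 0,"translation": [0,0,-72],"rotation": [0,0,0]},{"jaw": 0,"translation": [0,0,-72],"rotation": [0,0,0]}]'

```text
clock: 22.7
eef_pos: [0.6266, -0.1657, 0.1176]
tool_rot: [-0.001, -0.103, 0.995, -0.0]
contact_force: [0.6, 0.3, -0.9]
grip_width: 0.0003
gripper_force: 0.0
```

```bash
cat >> h.py <<'E'
def capblob(name):
    s,im=snap('top');cv2.imwrite(name,im)
    m=cv2.inRange(cv2.cvtColor(im,cv2.COLOR_BGR2HSV)[115:190,260:345],(95,110,60),(125,255,255));ys,xs=np.nonzero(m)
    return xs.mean()+260,ys.mean()+115,len(xs)
E
python3 - <<'E'
from h import *
im=cv2.imread('pics/t12.png')
m=cv2.inRange(cv2.cvtColor(im,cv2.COLOR_BGR2HSV)[115:190,260:345],(95,110,60),(125,255,255));ys,xs=np.nonzero(m);a=(xs.mean()+260,ys.mean()+115);print(a,len(xs))
b=capblob('pics/t13.png');print(b,(px2w('top',b[:2],.106)-px2w('top',a,.106))@-yf)
print(r.get_state()['eef_pos'])
E
```

```text
(np.float64(278.2), np.float64(152.53846153846155)) 65
(np.float64(286.94029850746267), np.float64(150.82089552238807), 67) 0.021552968235047397
[ 0.62653463 -0.16569259  0.1174022 ]
```

One stroke moved the carriage one step (21.6 mm measured). Now the second stroke.

carry_out --plan '[{"jaw": 0,"translation": [0,0,12],"rotation": [0,0,0]},{"jaw": 0,"translation": [0,0,26],"rotation": [0,0,0]},{"jaw": 0,"translation": [0,0,40],"rotation": [0,0,0]},{"jaw": 0,"translation": [0,0,52],"rotation": [0,0,0]},{"jaw": 0,"translation": [0,0,61],"rotation": [0,0,0]},{"jaw": 0,"translation": [0,0,67],"rotation": [0,0,0]},{"jaw": 0,"translation": [0,0,71],"rotation": [0,0,0]},{"jaw": 0,"translation": [0,0,71],"rotation": [0,0,0]}]'

```text
clock: 23.55
eef_pos: [0.6279, -0.1667, 0.0499]
tool_rot: [0.0, -0.103, 0.995, -0.001]
contact_force: [-5.5, -0.6, 18.4]
grip_width: 0.0004
gripper_force: 8.8
```

carry_out --plan '[{"jaw": 0,"translation": [0,0,0.5],"rotation": [0,0,0]},{"jaw": 0,"translation": [0,0,0.5],"rotation": [0,0,0]}]'

```text
clock: 23.75
eef_pos: [0.6279, -0.1667, 0.0499]
tool_rot: [0.001, -0.103, 0.995, -0.001]
contact_force: [-5.5, 0.1, 19.3]
grip_width: 0.0003
gripper_force: 9.6
```

carry_out --plan '[{"jaw": 0,"translation": [0,0,-10],"rotation": [0,0,0]},{"jaw": 0,"translation": [0,0,-25],"rotation": [0,0,0]},{"jaw": 0,"translation": [0,0,-40],"rotation": [0,0,0]},{"jaw": 0,"translation": [0,0,-55],"rotation": [0,0,0]},{"jaw": 0,"translation": [0,0,-70],"rotation": [0,0,0]},{"jaw": 0,"translation": [0,0,-71],"rotation": [0,0,0]},{"jaw": 0,"translation": [0,0,-71],"rotation": [0,0,0]},{"jaw": 0,"translation": [0,0,-71],"rotation": [0,0,0]}]'

```text
clock: 24.55
eef_pos: [0.6266, -0.1657, 0.117]
tool_rot: [-0.001, -0.103, 0.995, -0.0]
contact_force: [0.3, 0.5, -0.2]
grip_width: 0.0004
gripper_force: 0.0
```

Run:
```python
from h import *
b=capblob('pics/t14.png');print(b,(px2w('top',b[:2],.106)-px2w('top',(278.2,152.54),.106))@-yf)
```

```text
(np.float64(295.64179104477614), np.float64(148.73134328358208), 67) 0.04324044874174808
```

Two steps done (43 mm measured). Now the third stroke, after which I'll lift well clear.

carry_out --plan '[{"jaw": 0,"translation": [0,0,12],"rotation": [0,0,0]},{"jaw": 0,"translation": [0,0,26],"rotation": [0,0,0]},{"jaw": 0,"translation": [0,0,40],"rotation": [0,0,0]},{"jaw": 0,"translation": [0,0,52],"rotation": [0,0,0]},{"jaw": 0,"translation": [0,0,61],"rotation": [0,0,0]},{"jaw": 0,"translation": [0,0,67],"rotation": [0,0,0]},{"jaw": 0,"translation": [0,0,71],"rotation": [0,0,0]},{"jaw": 0,"translation": [0,0,71],"rotation": [0,0,0]}]'

```text
clock: 25.4
eef_pos: [0.628, -0.1667, 0.0498]
tool_rot: [0.0, -0.103, 0.995, -0.001]
contact_force: [-5.3, -0.5, 19.9]
grip_width: 0.0006
gripper_force: 9.6
```

carry_out --plan '[{"jaw": 0,"translation": [0,0,0.5],"rotation": [0,0,0]},{"jaw": 0,"translation": [0,0,0.5],"rotation": [0,0,0]}]'

```text
clock: 25.6
eef_pos: [0.628, -0.1667, 0.0498]
tool_rot: [0.001, -0.103, 0.995, -0.001]
contact_force: [-7.1, 0.1, 22.0]
grip_width: 0.0005
gripper_force: 10.5
```

carry_out --plan '[{"jaw": 0,"translation": [0,0,-10],"rotation": [0,0,0]},{"jaw": 0,"translation": [0,0,-25],"rotation": [0,0,0]},{"jaw": 0,"translation": [0,0,-40],"rotation": [0,0,0]},{"jaw": 0,"translation": [0,0,-55],"rotation": [0,0,0]},{"jaw": 0,"translation": [0,0,-75],"rotation": [0,0,0]},{"jaw": 0,"translation": [0,0,-110],"rotation": [0,0,0]},{"jaw": 0,"translation": [0,0,-140],"rotation": [0,0,0]},{"jaw": 0,"translation": [0,0,-140],"rotation": [0,0,0]}]'

```text
clock: 26.4
eef_pos: [0.6297, -0.1658, 0.1919]
tool_rot: [0.003, -0.103, 0.995, -0.002]
contact_force: [0.7, 0.4, 0.5]
grip_width: 0.0003
gripper_force: 0.0
```

Run:
```python
from h import *
b=capblob('pics/t15.png');print(b,(px2w('top',b[:2],.106)-px2w('top',(278.2,152.54),.106))@-yf)
im=cv2.imread('pics/t15.png');c=cv2.resize(im[105:205,255:395],None,fx=4,fy=4,interpolation=cv2.INTER_CUBIC);cv2.imwrite('pics/t15c.png',c)
```

```text
(np.float64(304.6515151515151), np.float64(146.63636363636363), 66) 0.06568864403267227
```

View pics/t15c.png

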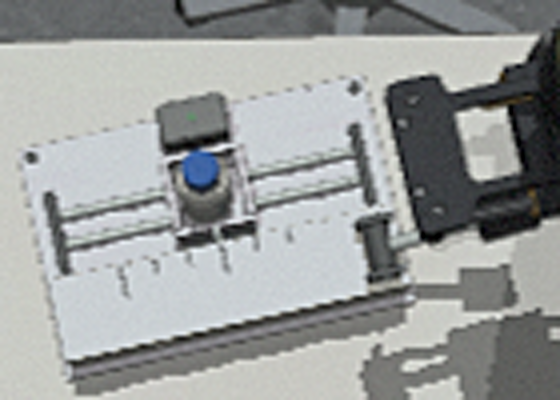

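The bottle stands upright in the nest in front of the reader at step 3 (65.7 mm measured), and the arm is clear.

```bash
python3 -c "
from cell import order
print(order.hand_in())"
```

```text
the job is handed in; nothing more can be done
None
```

The job is done and handed in at about 26.5 s: the carriage was zeroed with the pin, which is back in the tray, and three full lever strokes brought the white bottle to the reader at step 3, where it stands upright; the smaller bottle was not touched.

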